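Tighten the hold-down on the brass blank until its thumbscrew clicks

TASK

Two identical hold-down clamps stand on the jeweller's bench; one has a pierced brass bracelet blank under its pad, the other is empty. Turn the bar-shaped thumbscrew on top of the clamp that holds the brass blank clockwise (seen from above) until it is tight and its torque limiter slips for about two clicks (a click is 15 degrees; never more than four, which wears the ratchet), then stop and let go. Leave the empty clamp's thumbscrew as it is.

Things in the scene. Friction and masses are not known exactly. Their poses are not given: they have to be found in the camera images.
- work_grip (a point): Centre of the thumbscrew's bar grip on the clamp with the brass blank, on its vertical axis, 125 mm above the bench. Upright aluminium bar 50 long (x), 14 thick (y), 106 to 139 mm above the bench, dark dot on top at its -x end; the frame turns with it. Below it: round collar 38 across, brass hub 32 across (88 to 106), then the clamp's steel arm. It neither rises nor sinks.
- work_screw (a joint): Turn of that clamp's screw (brass hub with a small steel pin in its side), rad, growing clockwise from above. It follows the bar against 0.03 N m. Starts at 0.2 to 0.7; 1.0 is tight, a firm stop: the unslipped bar then lies along the clamp's steel arm, dot towards the robot (the V-notch side). So the bar starts 17 to 46 degrees short of tight.
- work_slip (a joint): Slip of the bar past the screw (angle between the bar's dot end and the hub's pin), rad, growing clockwise from above. 0 until the screw is tight; then the bar slips on at a steady drag of about 0.12 N m. Single clicks are not felt: count 15 degrees (0.26 rad) as one. Turning the bar back loosens the screw first.
- spare_end (a point): One end of the empty clamp's bar, 25 mm from its axis, 125 mm up. Clamps alike, fixed, left or right, turned up to 20 degrees: base 160 x 90 x 12 mm; wooden pin with V notch, top 34 mm up; post 88 mm high at the far side; arm 26 mm wide, top 88 mm up, from the post towards the robot. The brass blank (130 x 28 x 4 mm, holed) lies across under the other's arm.
Mind the look-alikes: they are no part of the job. Leave any blue look-alike of the part that bears work_grip alone.

How it is judged:
By the outcome, as a careful person would: the job done as asked, in the order asked, and still so for the second after the job is handed in, with the robot touching nothing.
It also fails if it takes over 32 s, if anything falls off the work surface, if the arm or the gripper's body presses on something with over 40 N, if the wrist force passes 120 N, or if a joint passes its speed limit or range.

ROBOT

A 6-joint arm with a two-finger parallel gripper is mounted at the origin on the work surface. World frame = base frame: x ahead of the robot, y to its left, z up, the work surface at z = 0. Lengths are in mm, angles in rad, forces in N, time in s.
With the tool pointing down it reaches from about 300 to 850 mm from the base axis. Payload 5.4 kg.
Tool frame: the origin (TCP) lies on the centre line of the jaws, within the pads' length; the fingertips stand 22 mm ahead of it and the grasp point (between the pads) lies 3 mm ahead of it; z points along the fingers, y is the line along which they close (so a half turn about z gives the same grasp; the last joint's range is limited). The gripper opens to 85 mm and grips with 20 to 120 N. Pads are 22 mm wide; open, the fingers measure 114 mm over their backs; the gripper's body (76 mm by 85 mm) begins 54 mm behind the grasp point. The pads swing forward as they close: fully open they stand 13 mm farther back than shut.
Start: joints at [1.11, 0.158, 1.597, -0, 1.386, -0.21], TCP at [142.714, 556.991, 229.299] pointing down, gripper open.
Joint ranges: [-2.91, 2.91], [-0.94, 2.29], [0.18, 2.7], [-1.29, 4.43], [0.17, 2.64], [-3, 3]. Speed limits (rad/s): [2.57, 2.57, 3.14, 3.14, 3.14, 3.14].

INTERFACE

Orientations are given as a 3x3 rotation matrix whose columns are the frame's x, y, z axes.
In Python, from bench import r, cams, workorder, finder gives the robot as it stands. The module is installed in compiled form; this text tells all that it offers.
- The arm moves only by the shell command python3 -m jog 'ROWS' [OPENING] [FORCE]. ROWS is JSON, a list of rows, each an object of numbers: "tx", "ty", "tz": the shift along the tool's x, y, z in m; "spin": the turn about the tool's z in degrees. In form: [{"tx": .., "ty": .., "tz": .., "spin": ..}, ...]. A call has 1 to 12 rows; each row shifts and turns the commanded pose from where the row before left it, along the tool's axes as they then stand; what a row does not reach is not made up. A row lasts 1/8 s, in which the tool goes at most 62.5 mm and 10.7 degrees, less where a joint would pass 70% of its speed; a pose out of reach is approached as far as the arm can. A call is refused whole if a number of a shift passes 0.0625 or a number of a turn 10.7, either way. A call with a gripper value outside its range is refused whole. OPENING is the closure, from 0 (fully open) to 1 (shut), set as the call begins (- or left out, the last holds). The fingers move at their own pace and stop on an object; FORCE is the grip in N (left out, the last holds). Time passes only in rows, so rows that do not move let the fingers close. It gives the time, the measured TCP pose, the force, the opening and the grip force at its end, in the units of the state.
- r.state(): the state, without advancing time (a new reading comes with each control period).
- cams.capture(name): name is "side" or "top"; returns the picture (400x640x3 uint8, red, green, blue); there is no depth.
- cams.get_calibration(name): a dict with "fov_y" (degrees; the focal length in pixels is half the picture's height over the tangent of half this angle, whatever the lens; pixels are square), "cx", "cy" (the principal point, pixels), "world_to_cam" (4x4, takes a point from world to camera coordinates). Camera axes: x right, y down, z forward; pixel columns grow to the right and rows downward; lengths in mm; the calibration is good to about 2 mm. A picture is of the moment at which its call begins. get_calibration takes no time and is no camera call.
- workorder.close_job(): hands the job in; it is judged then, once.
Trained networks look in the newest picture that a camera, given by its name, has taken for a name from the list of things; names that differ only in an ending like _2 or _b are one class to them, and where a whole thing is asked for, a point or a joint stands for the part that bears it (a point fixed in the world has none). Each returns a list of dicts, best first, with "p" (0 to 1); they miss things now and then, are a little off and sometimes report something else, mostly with a low value. They report only what shows in the picture. A call takes as long as a camera call. They do not tell look-alikes from the thing itself.
- finder.silhouettes(camera, label): "pixels" (400x640 bool, what is visible of it) and "uv" ([column, row] in pixels, amid what is visible of it).
- finder.landmark_of(camera, label): "uv" ([column, row] in pixels: a listed point, or the origin of a listed thing).
The state is a dict: "time_s": time; "joint_positions": joint angles; "qvel": joint speeds; "joint_torque": joint torques, N m; "tool_pos": TCP position; "eef_rot": TCP orientation; "wrist_force": force on the tool from outside, world axes, zero at the start; "wrist_torque": the same for the moment, N m; "grip_width": opening from 0.0 (shut) to 1.0 (fully open); "gripper_force": force on a finger pad.
Only numpy, scipy, OpenCV 4.12 (cv2) and the standard library are available. Lean on these libraries where they do the work, as an engineer would, in place of code of your own. Each camera call takes 0.05 s, during which the arm holds its last target. There are 200 camera calls.

## Working session

There is one attempt and no reset: what is moved stays moved. The work goes in short steps, Python scripts to look and compute and a shell command to move; the robot and the scene stay as the last step left them, time stands still between calls to the robot, and variables do not carry over. Pictures are saved under pics/ and viewed, at most 10 in all, crops included, and the job is handed in when it is done.

```bash
mkdir -p pics
python3 - <<'E'
from bench import r,cams,finder
import cv2,numpy as np
for n in("top","side"):
    im=cams.capture(n);cv2.imwrite(f"pics/{n}0.png",im[:,:,::-1])
    c=cams.get_calibration(n);print(n,c["fov_y"],c["cx"],c["cy"],np.round(c["world_to_cam"],3).tolist())
    for l in("work_grip","spare_end"):
        print(l,[(np.round(d["uv"],1).tolist(),round(d["p"],2)) for d in finder.landmark_of(n,l)])
        print(' sil',[(np.round(d["uv"],1).tolist(),round(d["p"],2),int(d["pixels"].sum())) for d in finder.silhouettes(n,l)])
s=r.state();print(s["time_s"],s["tool_pos"],np.round(s["eef_rot"],3).tolist(),s["wrist_torque"])
E
```

```text
top 45.5062927368521 323.4291730314321 196.2358122208962 [[0.029, -0.999, 0.017, -26.878], [-0.998, -0.03, -0.055, 437.987], [0.056, -0.016, -0.998, 1265.114], [0.0, 0.0, 0.0, 1.0]]
work_grip [([404.2, 152.3], 0.6), ([432.2, 264.1], 0.6), ([214.9, 264.3], 0.47)]
 sil [([403.9, 155.8], 0.58, 214), ([432.1, 263.7], 0.58, 236), ([215.9, 264.8], 0.47, 199)]
spare_end [([241.0, 150.6], 0.73)]
 sil [([244.3, 160.4], 0.55, 227)]
side 54.39461235902248 321.10261017184456 201.57763667835877 [[0.901, -0.432, 0.023, -369.24], [-0.211, -0.486, -0.848, 186.141], [0.378, 0.76, -0.529, 832.752], [0.0, 0.0, 0.0, 1.0]]
work_grip [([424.7, 232.2], 0.73), ([323.5, 292.9], 0.71), ([235.6, 166.0], 0.42)]
 sil [([321.7, 298.7], 0.74, 532), ([425.8, 239.5], 0.66, 261), ([233.3, 171.4], 0.54, 162)]
spare_end [([333.2, 157.3], 0.59)]
 sil [([326.4, 162.1], 0.55, 207)]
0.5 [142.69736043 556.99138714 229.27216219] [[-0.969, 0.248, -0.0], [0.248, 0.969, -0.0], [0.0, -0.0, -1.0]] [-0.0150414   0.03144364 -0.01416098]
```

View pics/top0.png

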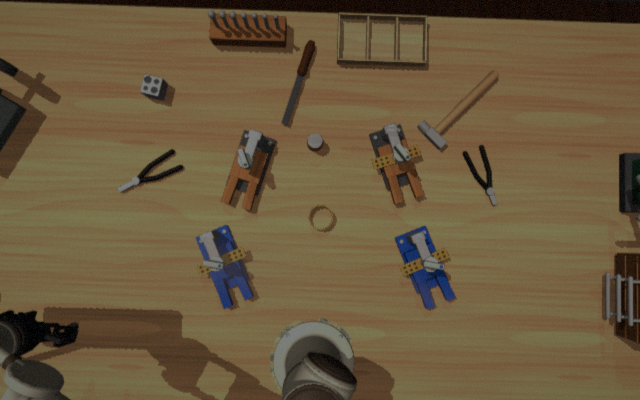

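View pics/side0.png

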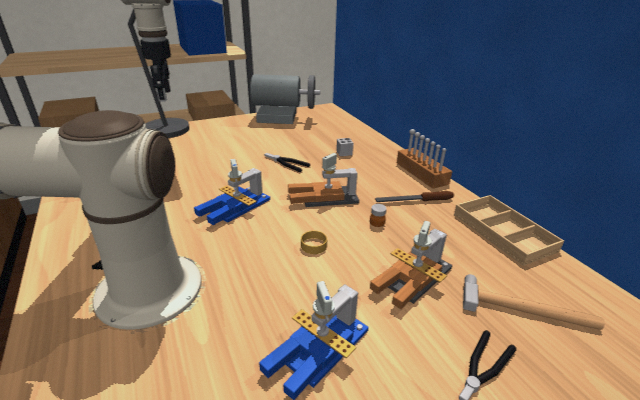

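The top picture shows four candidates:
- (404,152): orange clamp with brass across it, at side (425,232). It fits, being a real clamp, not blue, with a blank.
- (241,150): orange clamp, empty, so it is the spare.
- (432,264) and (215,264): blue look-alikes with brass.

I'll triangulate and confirm with a crop.

```bash
cat > h.py <<'E'
import numpy as np,cv2
from bench import r,cams,finder
from scipy.optimize import least_squares
def proj(n,P):
    c=cams.get_calibration(n);M=np.array(c["world_to_cam"]);P=np.atleast_2d(P)
    q=P@M[:3,:3].T+M[:3,3];f=200/np.tan(np.radians(c["fov_y"]/2))
    return q[:,:2]/q[:,2:]*f+[c["cx"],c["cy"]]
def onplane(n,uv,z):
    return least_squares(lambda p:(proj(n,[p[0],p[1],z])-uv).ravel(),[500,0]).x
def tri(a,b):
    s=least_squares(lambda p:np.r_[(proj("top",p)-a).ravel(),(proj("side",p)-b).ravel()],[500,0,100]);return s.x,s.fun
E
python3 - <<'E'
from h import *
print(tri([404.2,152.3],[424.7,232.2]))
print(onplane("top",[404.2,152.3],125),onplane("side",[424.7,232.2],125))
print(onplane("top",[241,150.6],125),onplane("side",[333.2,157.3],125))
a=cv2.imread("pics/top0.png")[110:215,360:440];b=cv2.imread("pics/side0.png")[205:310,365:460]
cv2.imwrite("pics/c0.png",np.hstack([cv2.resize(x,(400,500),interpolation=cv2.INTER_CUBIC) for x in(a,b)]))
E
```

```text
(array([ 546.64265773, -207.92292619,  126.97470617]), array([ 0.13331675, -0.1772983 , -0.18494984,  0.01627253]))
[ 546.4980681  -207.96612747] [ 549.05138005 -206.00476356]
[538.12439068 192.65743632] [537.3990042  192.83539624]
```

View pics/c0.png

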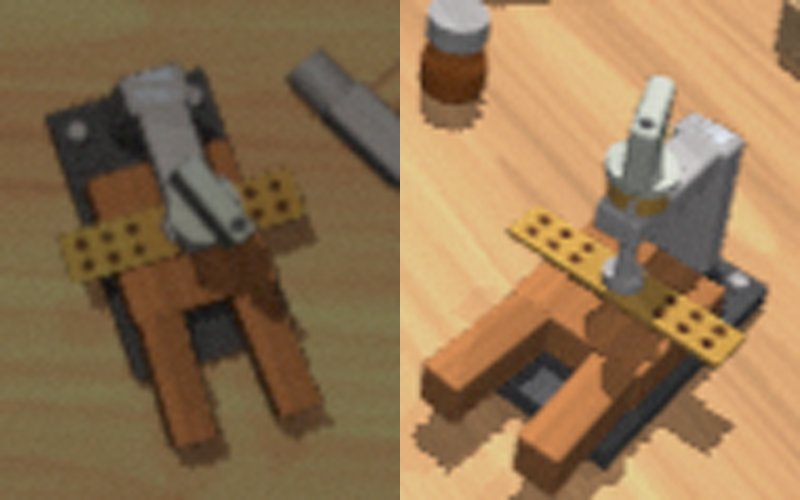

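Run:
```python
from h import *
dt=[360+238/5,110+222/500*105]; ds=[365+246*95/400,205+122*105/500]
print("dot",tri(dt,ds),onplane("top",dt,139),onplane("side",ds,139))
# fit box+collar silhouette to masks
def hull(cx,cy,th):
    P=[]
    c,s=np.cos(th),np.sin(th)
    for x in(-25,25):
        for y in(-7,7):
            for z in(106,139):P.append([cx+c*x-s*y,cy+s*x+c*y,z])
    return np.array(P)
masks={}
for n,t in(("top",[404,155]),("side",[425,239])):
    d=min(finder.silhouettes(n,"work_grip"),key=lambda d:np.linalg.norm(np.array(d["uv"])-t));masks[n]=d["pixels"];print(n,d["uv"])
a=np.arange(0,6.28,.3);ring=np.c_[19*np.cos(a),19*np.sin(a)]
def model(n,p,S=4):
    m=np.zeros((400*S,640*S),np.uint8)
    col=[np.c_[ring+p[:2],np.full(len(a),z)] for z in(102,106)]
    for Q in(hull(*p),np.vstack(col)):
        cv2.fillConvexPoly(m,cv2.convexHull((proj(n,Q)*S+S/2).round().astype(np.int32)),1)
    return cv2.resize(m.astype(np.float32),(640,400),interpolation=cv2.INTER_AREA)
def cost(p):return sum(abs(model(n,p)-masks[n]).sum() for n in masks)
from scipy.optimize import minimize
best=[]
for deg in range(-90,90,10):
    q=minimize(cost,[547,-207,np.radians(deg)],method="Nelder-Mead",options=dict(initial_simplex=np.array([[547,-207,0],[552,-207,0],[547,-202,0],[547,-207,.2]])+[0,0,np.radians(deg)],maxiter=60))
    best.append((q.fun,*q.x[:2],np.degrees(q.x[2])))
best.sort();print(np.round(best[:4],1))
p=[best[0][1],best[0][2],np.radians(best[0][3])]
out=[]
for n,(x0,y0) in(("top",(374,130)),("side",(395,210))):
    im=cv2.resize(cv2.imread(f"pics/{n}0.png")[y0:y0+60,x0:x0+60],(480,480),interpolation=cv2.INTER_CUBIC)[:,:400]if 0 else cv2.resize(cv2.imread(f"pics/{n}0.png")[y0:y0+50,x0:x0+50],(400,400),interpolation=cv2.INTER_CUBIC)
    im2=im.copy()
    H=hull(*p);uv=((proj(n,H)-[x0,y0]+.5)*8).astype(int)
    for i,j in((1,3),(3,7),(7,5),(5,1),(0,2),(2,6),(6,4),(4,0)):cv2.line(im2,tuple(map(int,uv[i])),tuple(map(int,uv[j])),(0,255,0) if i%2 else (0,0,255),1)
    out.append(np.hstack([im,im2]))
cv2.imwrite("pics/fit.png",cv2.resize(np.vstack(out),(600,600)))
```

```text
dot (array([ 535.04216434, -214.61117076,  138.93321845]), array([ 0.30041123, -0.40139491, -0.41451001,  0.03604454])) [ 534.02761999 -213.88453822] [ 535.8405792  -214.92649292]
top [403.9, 155.8]
side [425.8, 239.5]Traceback (most recent call last):
  File "<stdin>", line 26, in <module>
    res = _minimize_neldermead(fun, x0, args, callback, bounds=bounds,
                               **options)
    fxe = func(xe)
    fx = function(np.copy(x), *(wrapper_args + args))
  File "<stdin>", line 22, in cost
  File "<stdin>", line 22, in <genexpr>
  File "<stdin>", line 20, in model
  File "h.py", line 5, in proj
    c=cams.get_calibration(n);M=np.array(c["world_to_cam"]);P=np.atleast_2d(P)
ValueError: time passes only in moves, steps and waits
```

```bash
sed -i 's/^def proj/import functools\n@functools.lru_cache\ndef cal(n): return cams.get_calibration(n)\ndef proj/; s/c=cams.get_calibration(n);M/c=cal(n);M/' h.py
cat > fit.py <<'E'
from h import *
from scipy.optimize import minimize
def box(cx,cy,th,xs,ys,zs):
    c,s=np.cos(th),np.sin(th)
    return np.array([[cx+c*x-s*y,cy+s*x+c*y,z] for x in xs for y in ys for z in zs])
def hull(cx,cy,th):return box(cx,cy,th,(-25,25),(-7,7),(106,139))
a=np.arange(0,6.28,.3);ring=np.c_[19*np.cos(a),19*np.sin(a)]
def model(n,p,S=4):
    m=np.zeros((400*S,640*S),np.uint8)
    col=[np.c_[ring+p[:2],np.full(len(a),z)] for z in(102,106)]
    for Q in(hull(*p),np.vstack(col)):
        cv2.fillConvexPoly(m,cv2.convexHull((proj(n,Q)*S+S/2).round().astype(np.int32)),1)
    return cv2.resize(m.astype(np.float32),(640,400),interpolation=cv2.INTER_AREA)
def fit(masks,degs):
    cost=lambda p:sum(abs(model(n,p)-masks[n]).sum() for n in masks)
    best=[]
    for deg in degs:
        q=minimize(cost,[547,-207,0],method="Nelder-Mead",options=dict(initial_simplex=np.array([[547,-207,0],[552,-207,0],[547,-202,0],[547,-207,.2]])+[0,0,np.radians(deg)],maxiter=60))
        best.append((q.fun,*q.x[:2],np.degrees(q.x[2])))
    best.sort();return np.array(best)
def lines(im,n,x0,y0,k,H,c):
    uv=((proj(n,H)-[x0,y0]+.5)*k).astype(int)
    for i,j in((1,3),(3,7),(7,5),(5,1),(0,2),(2,6),(6,4),(4,0)):cv2.line(im,tuple(map(int,uv[i])),tuple(map(int,uv[j])),c,1)
def masksof(tt=[404,155],ts=[425,239]):
    m={}
    for n,t in(("top",tt),("side",ts)):
        L=finder.silhouettes(n,"work_grip")
        d=min(L,key=lambda d:np.linalg.norm(np.array(d["uv"])-t)) if L else None
        if d and np.linalg.norm(np.array(d["uv"])-t)<25: m[n]=d["pixels"]
    return m
E
python3 - <<'E'
from fit import *
best=fit(masksof(),range(-90,90,15));print(np.round(best[:5],1))
p=[best[0][1],best[0][2],np.radians(best[0][3])]
# clamp yaw from landmarks in the top picture: wood prong outer edges (top z=34), post corners z=88
px=lambda u,v:[360+u/5,110+v/500*105]
for nm,A,B,z in(("arm L",(128,110),(160,190),88),("arm R",(190,95),(208,160),88),("prongL outer",(120,290),(180,445),34),("prong R outer",(252,245),(325,405),34),("base L",(45,120),(138,375),12)):
    q=onplane("top",px(*A),z)-onplane("top",px(*B),z);print(nm,np.degrees(np.arctan2(q[1],q[0])).round(1))
out=[]
for n,(x0,y0) in(("top",(374,122)),("side",(395,210))):
    im=cv2.resize(cv2.imread(f"pics/{n}0.png")[y0:y0+50,x0:x0+50],(400,400),interpolation=cv2.INTER_CUBIC)
    im2=im.copy();lines(im2,n,x0,y0,8,hull(*p),(0,255,0))
    out.append(np.hstack([im,im2]))
cv2.imwrite("pics/fit.png",cv2.resize(np.vstack(out),(600,600)))
E
```

```text
[[  99.8  548.1 -202.8   39.5]
 [ 100.4  548.  -202.9   39.4]
 [ 100.7  547.4 -202.9 -140.5]
 [ 101.1  547.5 -202.7   38.3]
 [ 101.2  547.7 -202.4   36.9]]
arm L 22.0
arm R 15.9
prongL outer 21.5
prong R outer 24.6
base L 20.4
```

View pics/fit.png

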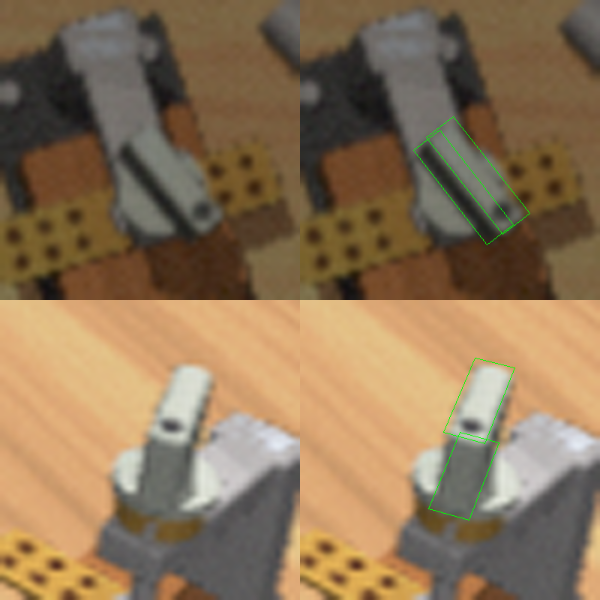

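The crops confirm the target, the orange clamp with the brass blank under its pad. Its dot lies at about top (408,157), to the lower right. The bar yaw is about 39° and the clamp yaw about 20°, so the bar is about 19° short of tight. Moving there now.

```bash
python3 -m jog '[{"tx":-0.036,"ty":-0.040},{"tx":-0.036,"ty":-0.040},{"tx":-0.036,"ty":-0.040},{"tx":-0.036,"ty":-0.040},{"tx":-0.036,"ty":-0.040},{"tx":-0.036,"ty":-0.040},{"tx":-0.036,"ty":-0.040},{"tx":-0.036,"ty":-0.040},{"tx":-0.036,"ty":-0.040},{"tx":-0.036,"ty":-0.040},{"tx":-0.036,"ty":-0.040},{"tx":-0.036,"ty":-0.040}]' 0 60
python3 -m jog '[{"tx":-0.036,"ty":-0.040},{"tx":-0.036,"ty":-0.040},{"tx":-0.036,"ty":-0.040},{"tx":-0.036,"ty":-0.040},{},{"spin":10.5},{"spin":10.5},{"spin":10.5},{"spin":10.5},{"spin":10.5},{"spin":10.5},{"spin":10.5}]'
python3 -m jog '[{"spin":10.5},{"spin":10.5},{"spin":10.5},{"spin":10.5},{"spin":10.5},{},{}]'
cat > st.py <<'E'
from h import *
import sys
s=r.state();R=np.array(s["eef_rot"]);p=np.array(s["tool_pos"])
print(s["time_s"],p.round(1),"yaw",np.degrees(np.arctan2(R[1,0],R[0,0])).round(2),"z",R[:,2].round(3),"q",np.round(s["joint_positions"],2),"F",np.round(s["wrist_force"],1),"T",np.round(s["wrist_torque"],3),s["grip_width"],s["gripper_force"])
d=np.array([547.5,-205.5,133])-p;print("tool-frame delta mm",(R.T@d).round(1))
E
python3 st.py
```

```text
0.7 [142.7 557.  229.3] yaw 165.63 z [-0. -0. -1.] q [ 1.11  0.16  1.6   0.    1.39 -0.21] F [-0.3 -0.3  0.2] T [-0.02  -0.044 -0.015] 0.9990086928988318 0.0
tool-frame delta mm [-581.4 -638.2   96.3]invalid input
invalid input
invalid input
```

```bash
python3 -m jog '[{"tx":-0.036,"ty":-0.040,"tz":0,"spin":0},{"tx":-0.036,"ty":-0.040,"tz":0,"spin":0},{"tx":-0.036,"ty":-0.040,"tz":0,"spin":0},{"tx":-0.036,"ty":-0.040,"tz":0,"spin":0},{"tx":-0.036,"ty":-0.040,"tz":0,"spin":0},{"tx":-0.036,"ty":-0.040,"tz":0,"spin":0},{"tx":-0.036,"ty":-0.040,"tz":0,"spin":0},{"tx":-0.036,"ty":-0.040,"tz":0,"spin":0},{"tx":-0.036,"ty":-0.040,"tz":0,"spin":0},{"tx":-0.036,"ty":-0.040,"tz":0,"spin":0},{"tx":-0.036,"ty":-0.040,"tz":0,"spin":0},{"tx":-0.036,"ty":-0.040,"tz":0,"spin":0}]' 0 60; python3 st.py
```

```text
time_s: 2.2
tool_pos: [442.8, -17.0, 229.6]
eef_rot: [[-0.969, 0.249, 0.001], [0.249, 0.969, -0.0], [-0.001, 0.0, -1.0]]
wrist_force: [0.3, 0.5, -0.1]
grip_width: 1.0
gripper_force: 0.0
2.2 [442.8 -17.  229.6] yaw 165.6 z [ 0.001 -0.    -1.   ] q [-0.31 -0.2   1.95  0.    1.39 -1.63] F [ 0.3  0.5 -0.1] T [ 0.019 -0.023  0.014] 0.9999830217765043 0.0
tool-frame delta mm [-148.2 -156.5   96.7]
```

```bash
python3 -m jog '[{"tx":-0.037,"ty":-0.039,"tz":0,"spin":0},{"tx":-0.037,"ty":-0.039,"tz":0,"spin":0},{"tx":-0.037,"ty":-0.039,"tz":0,"spin":0},{"tx":-0.037,"ty":-0.039,"tz":0,"spin":0},{"tx":0,"ty":0,"tz":0.01,"spin":10.5},{"tx":0,"ty":0,"tz":0.01,"spin":10.5},{"tx":0,"ty":0,"tz":0.01,"spin":10.5},{"tx":0,"ty":0,"tz":0,"spin":10.5},{"tx":0,"ty":0,"tz":0,"spin":10.5},{"tx":0,"ty":0,"tz":0,"spin":10.5},{"tx":0,"ty":0,"tz":0,"spin":10.5},{"tx":0,"ty":0,"tz":0,"spin":10.5}]'
python3 -m jog '[{"tx":0,"ty":0,"tz":0,"spin":10.5},{"tx":0,"ty":0,"tz":0,"spin":10.5},{"tx":0,"ty":0,"tz":0,"spin":10.5},{"tx":0,"ty":0,"tz":0,"spin":10.5},{"tx":0,"ty":0,"tz":0,"spin":0.5},{"tx":0,"ty":0,"tz":0,"spin":0},{"tx":0,"ty":0,"tz":0,"spin":0}]' >/dev/null; python3 st.py
```

```text
time_s: 3.7
tool_pos: [546.8, -203.1, 199.4]
eef_rot: [[0.152, 0.988, 0.0], [0.988, -0.152, -0.0], [-0.0, 0.0, -1.0]]
wrist_force: [-0.5, -1.2, 0.6]
grip_width: 1.005
gripper_force: 0.0
4.575 [ 546.7 -203.1  199.3] yaw 39.22 z [ 0. -0. -1.] q [-0.56  0.2   1.61 -0.    1.33  0.32] F [-0.3 -0.5 -0.4] T [-0.006  0.013 -0.025] 0.9992732111887621 0.0
tool-frame delta mm [-0.9  2.4 66.3]
```

```bash
python3 -m jog '[{"tx":-0.001,"ty":0.0024,"tz":0.022,"spin":0},{"tx":0,"ty":0,"tz":0.022,"spin":0},{"tx":0,"ty":0,"tz":0.022,"spin":0},{"tx":0,"ty":0,"tz":0,"spin":0},{"tx":0,"ty":0,"tz":0,"spin":0}]' >/dev/null; python3 st.py
python3 -m jog '[{"tx":0,"ty":0,"tz":0,"spin":0},{"tx":0,"ty":0,"tz":0,"spin":0},{"tx":0,"ty":0,"tz":0,"spin":0},{"tx":0,"ty":0,"tz":0,"spin":0},{"tx":0,"ty":0,"tz":0,"spin":0},{"tx":0,"ty":0,"tz":0,"spin":0},{"tx":0,"ty":0,"tz":0,"spin":0},{"tx":0,"ty":0,"tz":0,"spin":0}]' 1 40 >/dev/null; python3 st.py
```

```text
5.2 [ 548.  -205.9  134.3] yaw 39.16 z [ 0.001 -0.001 -1.   ] q [-0.57  0.27  1.66 -0.    1.21  0.32] F [ 0.4 -0.5  0.3] T [-0.006  0.013 -0.012] 0.9985306785289161 0.0
tool-frame delta mm [-0.1 -0.6  1.3]
6.2 [ 546.5 -204.2  133.6] yaw 39.16 z [-0.003  0.003 -1.   ] q [-0.56  0.27  1.66  0.    1.21  0.32] F [-5.5  4.8  6.3] T [0.854 0.909 0.054] 0.14378460919920052 39.16276037693024
tool-frame delta mm [-0.   1.7  0.6]
```

```bash
python3 -m jog '[{"tx":0,"ty":-0.0025,"tz":0,"spin":0},{"tx":0,"ty":0,"tz":0,"spin":0},{"tx":0,"ty":0,"tz":0,"spin":0}]' >/dev/null; python3 st.py|head -1
python3 -m jog '[{"tx":0,"ty":0,"tz":0,"spin":3},{"tx":0,"ty":0,"tz":0,"spin":3}]' >/dev/null; python3 st.py|head -1
python3 -m jog '[{"tx":0,"ty":0,"tz":0,"spin":3}]' >/dev/null; python3 st.py|head -1
python3 -m jog '[{"tx":0,"ty":0,"tz":0,"spin":3}]' >/dev/null; python3 st.py|head -1
python3 -m jog '[{"tx":0,"ty":0,"tz":0,"spin":3}]' >/dev/null; python3 st.py|head -1
python3 -m jog '[{"tx":0,"ty":0,"tz":0,"spin":3}]' >/dev/null; python3 st.py|head -1
python3 -m jog '[{"tx":0,"ty":0,"tz":0,"spin":3}]' >/dev/null; python3 st.py|head -1
python3 -m jog '[{"tx":0,"ty":0,"tz":0,"spin":3}]' >/dev/null; python3 st.py|head -1
python3 -m jog '[{"tx":0,"ty":0,"tz":0,"spin":3}]' >/dev/null; python3 st.py|head -1
```

```text
6.575 [ 546.2 -203.9  133.7] yaw 39.13 z [ 0.001 -0.    -1.   ] q [-0.56  0.27  1.67 -0.    1.21  0.32] F [-0.   0.4  3. ] T [0.012 0.091 0.018] 0.14510810037949606 39.345113039016724
6.825 [ 546.1 -203.8  133.7] yaw 33.03 z [ 0. -0. -1.] q [-0.56  0.27  1.67  0.    1.21  0.43] F [-1.4 -0.   2.5] T [0.081 0.11  0.075] 0.1357831587890842 39.39737319946289
6.95 [ 546.1 -203.7  133.7] yaw 30.03 z [ 0. -0. -1.] q [-0.56  0.27  1.67  0.    1.21  0.48] F [-1.3  0.7  3.1] T [0.083 0.144 0.068] 0.14224086714587794 39.411930441856384
7.075 [ 546.1 -203.7  133.7] yaw 27.03 z [ 0. -0. -1.] q [-0.56  0.27  1.67  0.    1.21  0.53] F [0.2 1.5 4.5] T [ 0.084  0.163 -0.   ] 0.1388330389634437 39.42604959011078
7.2 [ 546.  -203.6  133.7] yaw 24.03 z [ 0.  0. -1.] q [-0.56  0.27  1.67  0.    1.21  0.59] F [-1.   1.5  4. ] T [0.086 0.201 0.062] 0.14345624286559214 39.4388347864151
7.325 [ 546.  -203.6  133.7] yaw 21.03 z [ 0.  0. -1.] q [-0.56  0.27  1.67  0.    1.21  0.64] F [-0.6  0.6  4.1] T [ 0.202  0.167 -0.014] 0.14544506302717186 39.451589584350586
7.45 [ 546.  -203.5  133.7] yaw 18.04 z [ 0.  0. -1.] q [-0.56  0.27  1.67  0.    1.21  0.69] F [-1.3  0.8  4.5] T [0.225 0.163 0.139] 0.13586862437483244 39.50930893421173
7.575 [ 546.  -203.5  133.7] yaw 15.04 z [ 0.  0. -1.] q [-0.56  0.27  1.67  0.    1.21  0.74] F [-0.9  1.4  4.5] T [0.234 0.169 0.119] 0.13991034844429187 39.50952172279358
7.7 [ 546.  -203.5  133.7] yaw 12.05 z [ 0.  0. -1.] q [-0.56  0.27  1.67  0.    1.21  0.8 ] F [-1.5  1.7  4.9] T [0.246 0.239 0.089] 0.14426337086865132 39.52154517173767
```

Torque about z rises from about 0.04 to about 0.12 N m at yaw near 20°, so the screw is tight there, matching the clamp yaw. I'll go on to yaw of about -10°, which is two clicks.

```bash
python3 -m jog '[{"tx":0,"ty":0,"tz":0,"spin":3},{"tx":0,"ty":0,"tz":0,"spin":3},{"tx":0,"ty":0,"tz":0,"spin":3},{"tx":0,"ty":0,"tz":0,"spin":3},{"tx":0,"ty":0,"tz":0,"spin":3},{"tx":0,"ty":0,"tz":0,"spin":3},{"tx":0,"ty":0,"tz":0,"spin":3},{"tx":0,"ty":0,"tz":0,"spin":1},{"tx":0,"ty":0,"tz":0,"spin":0},{"tx":0,"ty":0,"tz":0,"spin":0}]' >/dev/null; python3 st.py|head -1
python3 -m jog '[{"tx":0,"ty":0,"tz":0,"spin":0},{"tx":0,"ty":0,"tz":0,"spin":0},{"tx":0,"ty":0,"tz":0,"spin":0},{"tx":0,"ty":0,"tz":0,"spin":0},{"tx":0,"ty":0,"tz":0,"spin":0},{"tx":0,"ty":0,"tz":0,"spin":0},{"tx":0,"ty":0,"tz":0,"spin":0},{"tx":0,"ty":0,"tz":0,"spin":0}]' 0 >/dev/null; python3 st.py|head -1
```

```text
8.95 [ 546.  -203.1  133.6] yaw -9.83 z [-0.     0.001 -1.   ] q [-0.56  0.27  1.67  0.    1.21  1.18] F [-2.   3.1  5.9] T [0.551 0.22  0.084] 0.13886100715915078 39.639557003974915
9.95 [ 545.9 -203.6  133.3] yaw -9.87 z [ 0. -0. -1.] q [-0.56  0.27  1.67  0.    1.21  1.18] F [-1.   1.  -0.2] T [-0.084 -0.002  0.054] 0.9990876901347466 0.0
```

```bash
python3 -m jog '[{"tx":0,"ty":0,"tz":-0.03,"spin":0},{"tx":0,"ty":0,"tz":-0.05,"spin":0},{"tx":0,"ty":0,"tz":-0.05,"spin":0},{"tx":-0.06,"ty":0,"tz":0,"spin":0},{"tx":-0.06,"ty":0,"tz":0,"spin":0},{"tx":-0.06,"ty":0,"tz":0,"spin":0},{"tx":0,"ty":0.06,"tz":0,"spin":0},{"tx":0,"ty":0.06,"tz":0,"spin":0},{"tx":0,"ty":0,"tz":0,"spin":0},{"tx":0,"ty":0,"tz":0,"spin":0}]' >/dev/null
python3 - <<'E'
from fit import *
for n in("top","side"):cv2.imwrite(f"pics/{n}1.png",cams.capture(n)[:,:,::-1])
m=masksof();print(list(m))
b=fit(m,range(-60,61,15)) if m else [];print(np.round(b[:4],1))
out=[]
for n,(x0,y0) in(("top",(369,117)),("side",(390,205))):
    im=cv2.resize(cv2.imread(f"pics/{n}1.png")[y0:y0+60,x0:x0+60],(400,400),interpolation=cv2.INTER_CUBIC)
    im2=im.copy();lines(im2,n,x0,y0,400/60,hull(547,-204.5,np.radians(-10)),(0,255,0))
    out.append(np.hstack([im,im2]))
cv2.imwrite("pics/fit1.png",cv2.resize(np.vstack(out),(600,600)))
E
python3 st.py|head -1
```

```text
['top', 'side']
[[  74.8  548.6 -203.4  -10.4]
 [  74.8  548.5 -203.9  -11.1]
 [  74.9  548.2 -204.1  -11.5]
 [  74.9  548.2 -204.1  168.1]]
11.4 [ 348.4 -290.   263.3] yaw -9.77 z [ 0.  0. -1.] q [-0.96 -0.19  1.87  0.    1.46  0.78] F [ 0.3 -0.1  0.2] T [ 0.     0.017 -0.038] 1.0012370197523028 0.0
```

View pics/fit1.png

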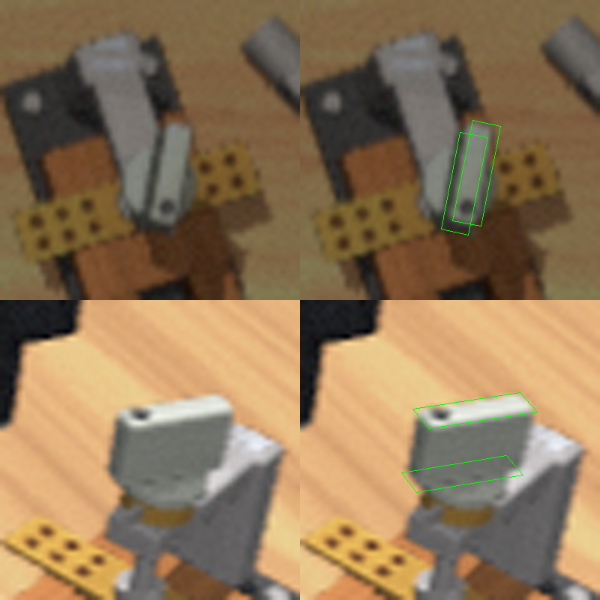

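The bar now sits at about -10.5° (dot at roughly top (402,159)). That is about 30° past the clamp arm's 20° line, so it slipped about two clicks. The gripper is open and clear.

```bash
python3 -c "
from bench import workorder
print(workorder.close_job())"
```

```text
the job is handed in; nothing more can be done
None
```

I tightened the thumbscrew on the clamp holding the brass blank and turned it about 30° (two clicks) past tight, then released it and backed the arm clear; the spare clamp was not touched, and the job is handed in at about 11.5 s.

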